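Square a flat-edged disc against the bar of an alignment jig

TASK

On the alignment jig, turn the flat-edged disc on its turntable with a fingertip until its flat faces the alignment bar, then slide the bar up by its push plate until the flat lies flush along the bar's face, and leave it there. Press gently: keep under 20 N on the disc with the fingers and under 15 N between bar and disc. Leave the other things on the worktop where they are.

Things in the scene. Friction and masses are not known exactly. Their poses are not given: they have to be found in the camera images.
- jig: alignment jig, fixed to the worktop: grey base plate 200x130x12 mm, origin at the centre of its underside on the worktop, x along its length from the bar end to the disc end (roughly away from the robot), y across it. The turntable axis stands 45 mm from the origin along +x.
- disc: smooth metal disc, 96 mm across, 6 mm thick, one flat on its edge; origin on its axis at its underside, 20 mm above the worktop (top 26 mm). Turns endlessly about z on a stiff bearing: 0.08 N m turns it, it stays where left, never tips or shifts. A fingertip pressed on its top 25 to 40 mm from the axis drags it round; pressed too lightly it skids. x axis: from flat to centre.
- flat_mid (a point): middle of the disc's flat edge, half-way up it (23 mm above the worktop); turns with the disc. The flat is upright, 52 mm long, 6 mm high, 40.4 mm from the disc's axis, square to this point's x axis, which points to the disc's centre.
- bar: steel alignment bar sliding on two rods: 112 mm long, 12 mm thick, 17 to 31 mm above the worktop. Origin: middle of its working face, 24 mm up; x = jig x = travel towards the disc, square to the face; y along it. 2 N friction, no spring, starts 14 to 28 mm short of flush and can run 6 mm past: only the disc stops it. Pressed on a corner of the flat it squares the disc: 5 N if nearly square, 11 N at 17 degrees off.
- push_plate (a point): centre of the rear face of the upright push plate on the bar's middle: 36 mm wide along y, 10 mm thick, from the bar's top (31 mm) up to 69 mm above the worktop; this point is 55 mm up and 11 mm behind the bar's working face. x axis as the bar's. Behind the plate the jig is nowhere higher than 24 mm.
- specimen: small round resin-mounted specimen, 25 mm across, 14 mm high; a loose bystander, origin at the centre of its underside (as it stands)
- screwdriver: screwdriver with a yellow handle, 169 mm long, 25 mm thick; a loose bystander, origin at the centre of its underside (as it stands)
- lens_can: cylindrical canister with a black screw cap, 38 mm across, 54 mm high; a loose bystander, origin at the centre of its underside (as it stands)
- slide_box: small oblong box with a green lid, 30x82x36 mm; a loose bystander, origin at the centre of its underside (as it stands)
- petri_dish: shallow clear dish, 88 mm across, 15 mm high; a loose bystander, origin at the centre of its underside (as it stands)
- masking_tape: roll of masking tape, about 103 mm across, 25 mm high; a loose bystander, origin at the centre of its underside (as it stands)

How it is judged (in metres and radians):
At the end, for the whole second after the job is handed in: the middle of the disc's flat lies within 1.5 mm of the bar's face (and within 4 mm of its middle along the bar), flat and face parallel within 0.03 rad (x of flat_mid in the frame of bar between -0.0015 and 0.0015 m and y of flat_mid in the frame of bar between -0.004 and 0.004 m and angle between the x axis of flat_mid and the x axis of bar, either way round below 0.03 rad); the robot touches nothing.
It fails at once if the fingers press on the disc with more than 20 N (contact force between the fingers and disc above 20 N).
It fails at once if the bar presses on the disc with more than 15 N (contact force between bar and disc above 15 N).
It fails at once if a bystander is moved more than 20 mm (distance of any of specimen, screwdriver, lens_can, slide_box, petri_dish, masking_tape from where it was at the start of the episode above 0.02 m).
It also fails if it takes over 72 s, if anything falls off the work surface, if the arm or the gripper's body presses on something with over 40 N, if the wrist force passes 120 N, or if a joint passes its speed limit or range.

ROBOT

A 6-joint arm with a two-finger parallel gripper is mounted at the origin on a cart in front of the work surface, level with it; the furniture and walls round the work are solid. World frame = base frame: x ahead of the robot, y to its left, z up, the work surface at z = 0. Lengths are in mm, angles in rad, forces in N, time in s.
With the tool pointing down it reaches from about 275 to 1000 mm from the base axis. Payload 8.4 kg.
Tool frame: the origin (TCP) lies on the centre line of the jaws, within the pads' length; the fingertips stand 22 mm ahead of it and the grasp point (between the pads) lies 3 mm ahead of it; z points along the fingers, y is the direction in which the jaws open and shut (so a half turn about z gives the same grasp; the last joint's range is limited). The gripper opens to 85 mm and grips with 20 to 120 N. Pads are 22 mm wide; open, the fingers measure 114 mm over their backs; the gripper's body (76 mm by 85 mm) begins 54 mm behind the grasp point. The pads swing forward as they close: fully open they stand 13 mm farther back than shut.
Start: joints at [1.201, 0.353, 1.633, -0, 1.155, -0.002], TCP at [224.726, 583.204, 253.281] pointing down, gripper open.
Joint ranges: [-2.63, 2.63], [-0.92, 2.1], [0.06, 2.66], [-1.3, 4.44], [0, 2.69], [-3.02, 3.02]. Speed limits (rad/s): [2.22, 2.22, 2.79, 3.14, 3.14, 3.14].

INTERFACE

Orientations are given as [roll, pitch, yaw] about the fixed x, y, z axes, in that order (R = Rz(yaw) Ry(pitch) Rx(roll)).
In Python, from rig import r gives the robot as it stands.
- The arm moves only by the tool carry_out, never from a script. Its argument "rows" is text: rows parted by semicolons, each of 5 numbers parted by spaces: the opening, from 0 (shut) to 1 (fully open), then the shift along the tool's x, y, z in units of 30 mm (1.0 is 30 mm), then the turn about the tool's z in units of 8 degrees (1.0 is 8 degrees). A call has 1 to 12 rows; each row shifts and turns the commanded pose from where the row before left it, along the tool's axes as they then stand; what a row does not reach is not made up. A row lasts 1/8 s, in which the tool goes at most 62.5 mm and 10.7 degrees, less where a joint would pass 70% of its speed; a pose out of reach is approached as far as the arm can. A call is refused whole if a number of a shift passes 1 or a number of a turn 1, either way. A call with a gripper value outside its range is refused whole. The fingers move at their own pace and stop on an object; "newtons" is the grip in N (left out, the last holds). Time passes only in rows, so rows that do not move let the fingers close. It gives the time, the measured TCP pose, the force and the opening at its end, in the units of the state.
- r.sense(): the state, without advancing time (a new reading comes with each control period).
- r.grab_frame(name): name is "side" or "top" or "wrist"; returns the picture (384x512x3 uint8, blue, green, red); there is no depth.
- r.get_calibration(name): a dict with "intrinsics" (3x3 intrinsics, pixels), "position" and "rotation" of the camera in the world. Camera axes: x right, y up, looking along -z (the intrinsics and any distortion apply to the point x, -y, -z); pixel columns grow to the right and rows downward; lengths in mm; the calibration is good to about 2 mm. A picture is of the moment at which its call begins: read the wrist's pose just before it. get_calibration takes no time and is no camera call; for the wrist camera it gives the pose at the moment of the call.
- r.sign_off(): hands the job in, once; it reports no verdict.
The state is a dict: "clock": time; "qpos": joint angles; "qvel": joint speeds; "joint_efforts": joint torques, N m; "eef_pos": TCP position; "tcp_rot": TCP orientation; "contact_force": force on the tool from outside, world axes, zero at the start; "wrist_torque": the same for the moment, N m; "opening": opening from 0.0 (shut) to 1.0 (fully open).
Only numpy, scipy, OpenCV 4.12 (cv2) and the standard library are available. Lean on these libraries where they do the work, as an engineer would, in place of code of your own. Each camera call takes 0.05 s, during which the arm holds its last target.

## Working session

There is one attempt and no reset: what is moved stays moved. The work goes in short steps, Python scripts to look and compute and a tool call to move; the robot and the scene stay as the last step left them, time stands still between calls to the robot, and variables do not carry over. Pictures are saved under pics/ and viewed, and the job is handed in when it is done.

Besides the shell and the picture viewer there is one more tool, called after ">>>" by a JSON object that holds its "name" and its "arguments". carry_out: Moves the arm, as the interface text tells. Its arguments: {"type":"object","properties":{"rows":{"type":"string"},"newtons":{"type":"number"}},"required":["rows"]}

```bash
ls; mkdir -p pics; python3 - <<'E'
from rig import r
import cv2
print(r.sense())
for n in ("top","side","wrist"):
    c=r.get_calibration(n); print(n,c)
    cv2.imwrite(f"pics/{n}0.png",r.grab_frame(n))
E
```

```text
pics
{'clock': 0.0, 'qpos': array([ 1.20056187e+00,  3.53655139e-01,  1.63415920e+00, -2.07855562e-05,
        1.15519985e+00, -2.35220442e-03]), 'qvel': array([-0.00264023,  0.00013917,  0.00048733,  0.00020924, -0.00121385,
       -0.00052213]), 'joint_efforts': array([-1.21854133e-03, -6.05228233e+01, -3.42068875e+01,  8.03484068e-05,
        9.13031196e-03,  2.30349968e-06]), 'eef_pos': array([224.58639047, 582.76138095, 252.54657227]), 'tcp_rot': array([-3.14017108e+00,  1.56604600e-05,  2.77371882e+00]), 'contact_force': array([ 0.9586324 , -0.69517153, -0.14127291]), 'wrist_torque': array([-0.01606352, -0.0080862 ,  0.0178622 ]), 'opening': 0.9988031940353629}
top {'intrinsics': array([[362.52644035,   0.        , 257.03024037],
       [  0.        , 362.52644035, 188.2465671 ],
       [  0.        ,   0.        ,   1.        ]]), 'position': array([ 351.35250021,  -62.58198592, 1111.76886749]), 'rotation': array([ 0.19108167,  0.01596709, -1.59209907])}
side {'intrinsics': array([[385.72004141,   0.        , 260.80595911],
       [  0.        , 385.72004141, 185.19893267],
       [  0.        ,   0.        ,   1.        ]]), 'position': array([  177.62054577, -1237.05515871,   635.27654773]), 'rotation': array([ 1.14986412,  0.00863283, -0.32134472])}
wrist {'intrinsics': array([[300.49312605,   0.        , 252.96253205],
       [  0.        , 300.49312605, 189.65920817],
       [  0.        ,   0.        ,   1.        ]]), 'position': array([160.22154523, 605.93765261, 373.03934939]), 'rotation': array([-0.27250661,  0.00209674,  1.20347185])}
```

View pics/top0.png

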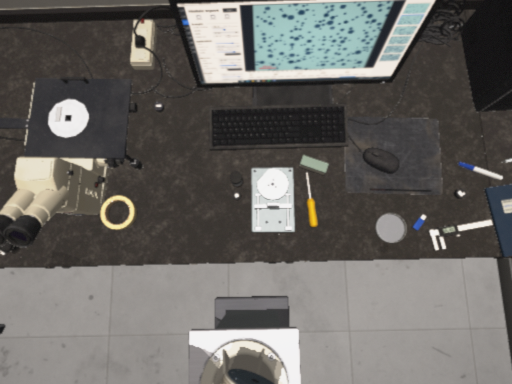

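View pics/side0.png

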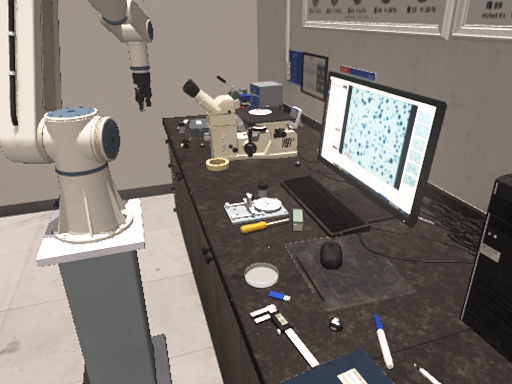

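View pics/wrist0.png

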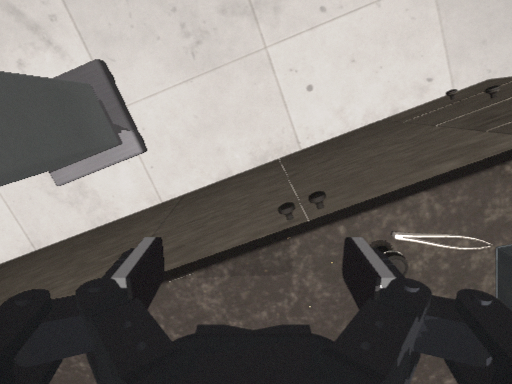

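The top view shows the jig spanning about (252-295, 168-232), with the disc near (272,184). Next I'll enlarge that area and set up the helpers.

```bash
cat > h.py <<'E'
import numpy as np, cv2
from scipy.spatial.transform import Rotation as R
def cam(c):
    return np.array(c["intrinsics"]),np.array(c["position"]),R.from_euler('xyz',c["rotation"]).as_matrix()
def proj(c,P):
    K,p,M=cam(c); q=(np.atleast_2d(P)-p)@M; q=q*[1,-1,-1]
    u=q@K.T; return u[:,:2]/u[:,2:]
def ray(c,uv,z):
    K,p,M=cam(c); d=np.linalg.solve(K,np.array([uv[0],uv[1],1.0]))*[1,-1,-1]
    d=M@d; return p+d*(z-p[2])/d[2]
E
python3 - <<'E'
from rig import r
import cv2
from h import *
im=cv2.imread("pics/top0.png"); a=im[155:245,225:345]
cv2.imwrite("pics/topc.png",cv2.resize(a,None,fx=6.6,fy=6.6,interpolation=cv2.INTER_CUBIC))
im=cv2.imread("pics/side0.png"); a=im[175:245,210:310]
cv2.imwrite("pics/sidec.png",cv2.resize(a,None,fx=8,fy=8,interpolation=cv2.INTER_CUBIC))
c=r.get_calibration("top")
for uv in [(251,168),(294,168),(295,232),(252,232)]: print(ray(c,uv,12))
print(ray(c,(272,184),26))
c=r.get_calibration("wrist"); s=r.sense(); M=R.from_euler('xyz',s["tcp_rot"]).as_matrix()
K,p,C=cam(c); print(M.round(3)); print(M.T@(p-s["eef_pos"]), (M.T@C).round(4))
E
```

```text
[629.33219318 -32.08868386  12.        ]
[ 625.93470198 -166.20789467   12.        ]
[ 427.33467703 -161.14464272   12.        ]
[430.24414336 -31.49843033  12.        ]
[573.83232805 -95.74078203  26.        ]
[[-0.933  0.36  -0.   ]
 [ 0.36   0.933 -0.001]
 [-0.    -0.001 -1.   ]]
[  68.35981986   -1.7233334  -120.39402768] [[ 5.000e-04  9.631e-01  2.691e-01]
 [ 1.000e+00 -7.000e-04  7.000e-04]
 [ 9.000e-04  2.691e-01 -9.631e-01]]
```

View pics/topc.png

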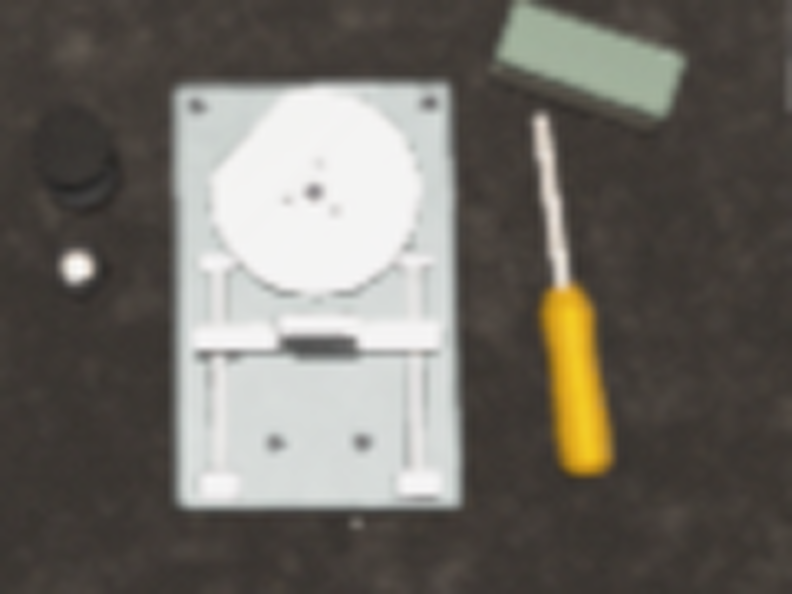

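View pics/sidec.png

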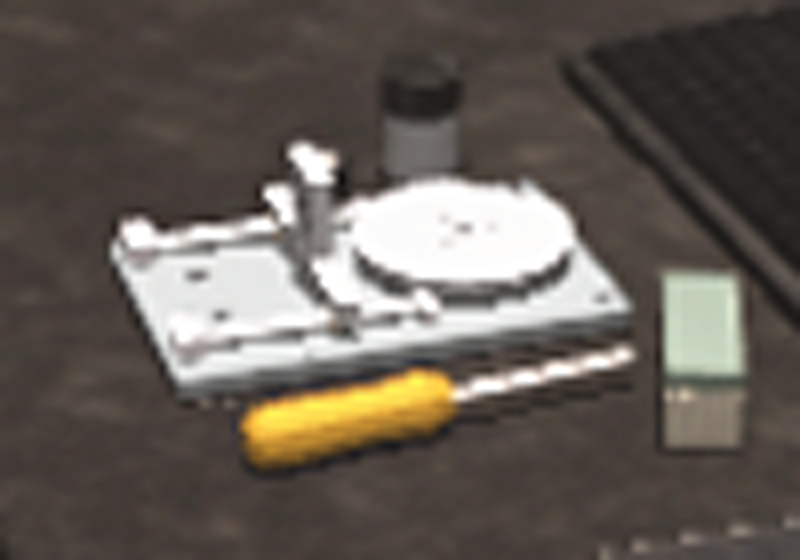

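The flat faces up-left in the crop, roughly 56° from +x, so the disc needs about +124° (anticlockwise) to face −x. First I'll move over the jig for a close look with the wrist camera.

>>> {"name": "carry_out", "arguments": {"rows": "0 -0.94 -0.85 0.14 0;0 -0.94 -0.85 0.14 0;0 -0.94 -0.85 0.14 0;0 -0.94 -0.85 0.14 0;0 -0.94 -0.85 0.14 0;0 -0.94 -0.85 0.14 0;0 -0.94 -0.85 0.14 0;0 -0.94 -0.85 0.14 0;0 -0.94 -0.85 0.14 0;0 -0.94 -0.85 0.14 0", "newtons": 40}}

```text
clock: 1.4
eef_pos: [396.6, 242.7, 211.1]
tcp_rot: [3.142, 0.0, 2.774]
contact_force: [0.1, 0.1, -0.6]
opening: -0.001
```

>>> {"name": "carry_out", "arguments": {"rows": "0 -0.94 -0.85 0.14 0;0 -0.94 -0.85 0.14 0;0 -0.94 -0.85 0.14 0;0 -0.94 -0.85 0.14 0;0 -0.94 -0.85 0.14 0;0 -0.94 -0.85 0.14 0;0 -0.94 -0.85 0.14 0;0 -0.94 -0.85 0.14 0;0 -0.94 -0.85 0.14 0;0 -0.94 -0.85 0.14 0;0 0 0 0 0;0 0 0 0 0"}}

```text
clock: 2.9
eef_pos: [567.0, -95.1, 168.9]
tcp_rot: [3.142, -0.001, 2.773]
contact_force: [-1.0, -0.3, 0.0]
opening: 0.001
```

```bash
cat > look.py <<'E'
import sys,json
from rig import r
from h import *
n=sys.argv[1]
s=r.sense(); c=r.get_calibration("wrist"); im=r.grab_frame("wrist")
cv2.imwrite(f"pics/{n}.png",im)
json.dump({k:np.array(v).tolist() for k,v in c.items()},open(f"pics/{n}.json","w"))
print(s["clock"],s["eef_pos"].round(1),s["tcp_rot"].round(3),s["contact_force"].round(2),s["opening"])
E
python3 look.py w1
```

```text
2.9 [567.  -95.1 168.9] [ 3.142e+00 -1.000e-03  2.773e+00] [-0.99 -0.25  0.04] 0.0009522706882558999
```

View pics/w1.png

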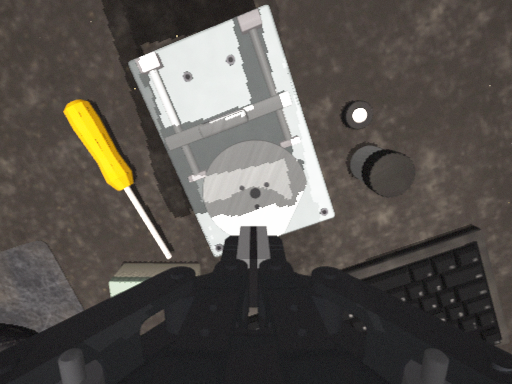

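The wrist view shows the jig, with the disc hub at about (255,193) and the fingers at the lower centre. I'll enlarge it.

```bash
python3 - <<'E'
import cv2
im=cv2.imread("pics/w1.png"); a=im[80:260,150:350]
cv2.imwrite("pics/w1c.png",cv2.resize(a,None,fx=4,fy=3.3333,interpolation=cv2.INTER_CUBIC) if 0 else cv2.resize(im[100:250,170:350],None,fx=4,fy=4,interpolation=cv2.INTER_CUBIC))
E
```

```text
(no output)
```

View pics/w1c.png

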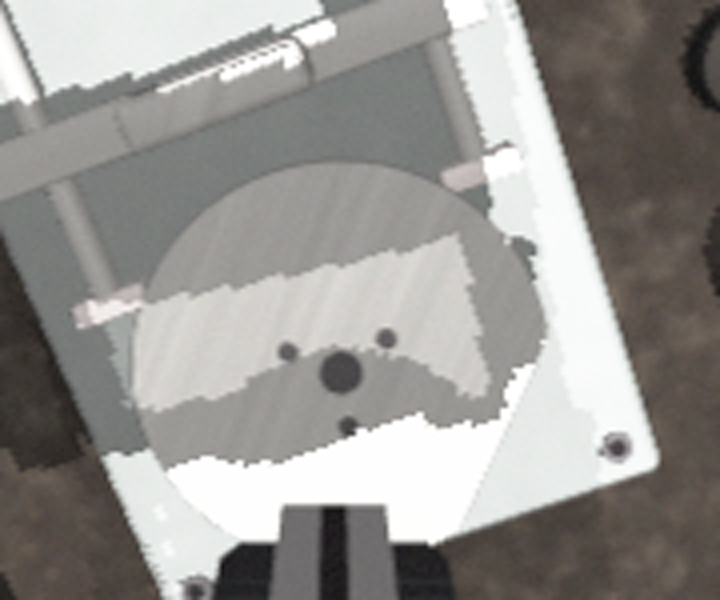

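```bash
cat > m.py <<'E'
import json
from h import *
def pts(n,x0,y0,f,L):
    c=json.load(open(f"pics/{n}.json"))
    return [ray(c,(x0+(u+.5)/f-.5,y0+(v+.5)/f-.5),z) for u,v,z in L]
E
python3 - <<'E'
from m import *
P=pts("w1",170,100,4,[(341,372,26),(548,330,26),(455,540,26),(0,202,31),(445,36,31),(658,463,12),(512,0,12),(133,378,26),(545,300,26),(340,160,26)])
for p in P: print(p.round(1))
ax=P[0]; f=P[2]-P[1]; print("flat len vis",np.linalg.norm(f)); n=np.array([-f[1],f[0]])/np.linalg.norm(f[:2])
d=(P[1]-ax)[:2]@n; n=n*np.sign(d); print("dist",abs(d),"ang",np.degrees(np.arctan2(n[1],n[0])))
b=P[4]-P[3]; print("bar dir",np.degrees(np.arctan2(b[1],b[0])), np.linalg.norm(b))
nb=np.array([-b[1],b[0]])/np.linalg.norm(b[:2]); print("bar dist",(P[3]-ax)[:2]@nb, nb)
e=P[6]-P[5]; print("jig edge", np.degrees(np.arctan2(e[1],e[0])))
for q in P[1:3]+P[7:]: print("rad",np.linalg.norm((q-ax)[:2]))
E
```

```text
[574.3 -98.1  26. ]
[581.9 -50.9  26. ]
[622.8 -87.7  26. ]
[ 511.  -152.5   31. ]
[512.9 -51.5  31. ]
[627.7 -35.2  12. ]
[511.7 -33.5  12. ]
[ 558.5 -143.    26. ]
[575.  -49.4  26. ]
[529.4 -81.1  26. ]
flat len vis 54.99769618108767
dist 40.14288676231275 ang 48.032408352538475
bar dir 88.89843681628821 101.04065671447057
bar dist 62.26893396404038 [-0.99981519  0.01922472]
jig edge 179.1730916334618
rad 47.774726164952384
rad 49.5776568832103
rad 47.54077950800565
rad 48.731633192003976
rad 47.976015217686154
```

The axis is at (574.3, −98.1), the flat distance comes out at 40.1 and the disc radius at about 48, so the measurements agree. The flat normal is at 48°, the jig yaw is about −1°, and the bar is about 22 mm short. I need +131°. I'll put the fingertip at radius 31, angle −88°, with the tool's x axis pointing at the disc axis.

>>> {"name": "carry_out", "arguments": {"rows": "0 -0.67 -0.96 0 0;0 0 0 0.4 1;0 0 0 0.4 1;0 0 0 0.4 1;0 0 0 0.4 1;0 0 0 0.4 1;0 0 0 0.4 1;0 0 0 0.4 1;0 0 0 0.4 1;0 0 0 0.3 0.36;0 0 0 0 0;0 0 0 0 0"}}

```text
clock: 4.45
eef_pos: [576.1, -129.0, 64.8]
tcp_rot: [3.141, 0.0, 1.608]
contact_force: [-0.2, 0.5, -0.1]
opening: -0.001
```

>>> {"name": "carry_out", "arguments": {"rows": "0 0 0 0.25 0;0 0 0 0.2 0;0 0 0 0.03 0;0 0 0 0 0;0 0 0 0 0"}}

```text
clock: 5.08
eef_pos: [576.1, -129.6, 50.0]
tcp_rot: [3.141, 0.0, 1.607]
contact_force: [0.7, 0.4, 0.5]
opening: -0.004
```

>>> {"name": "carry_out", "arguments": {"rows": "0 0 0 0.03 0;0 0 0 0.02 0;0 0 0 0.02 0;0 0 0 0 0"}}

```text
clock: 5.58
eef_pos: [576.1, -129.6, 48.0]
tcp_rot: [3.142, 0.0, 1.607]
contact_force: [-1.3, 0.7, 4.0]
opening: -0.003
```

>>> {"name": "carry_out", "arguments": {"rows": "0 0 0 0.01 0;0 0 0 0 0;0 0 0 0 0"}}

```text
clock: 5.95
eef_pos: [576.1, -129.6, 48.0]
tcp_rot: [3.141, 0.0, 1.606]
contact_force: [-1.6, 1.0, 6.7]
opening: 0.004
```

>>> {"name": "carry_out", "arguments": {"rows": "0 0 0 0.01 0;0 0 0 0 0;0 0.003 0.073 0 -0.5;0 0.003 0.073 0 -0.5;0 0.003 0.073 0 -0.5;0 0.003 0.073 0 -0.5;0 0 0 0 0"}}

```text
clock: 6.82
eef_pos: [585.4, -128.1, 48.0]
tcp_rot: [3.14, 0.001, 1.887]
contact_force: [-0.2, -0.0, 7.4]
opening: -0.001
```

```bash
python3 look.py w2; python3 -c "
import cv2
im=cv2.imread('pics/w2.png');cv2.imwrite('pics/w2b.png',cv2.resize(im[60:384,100:500],None,fx=1.8,fy=1.8,interpolation=cv2.INTER_CUBIC))"
```

```text
6.825 [ 585.4 -128.1   48. ] [3.140e+00 1.000e-03 1.887e+00] [-0.2  -0.03  7.44] -0.0009813532807299075
```

View pics/w2b.png

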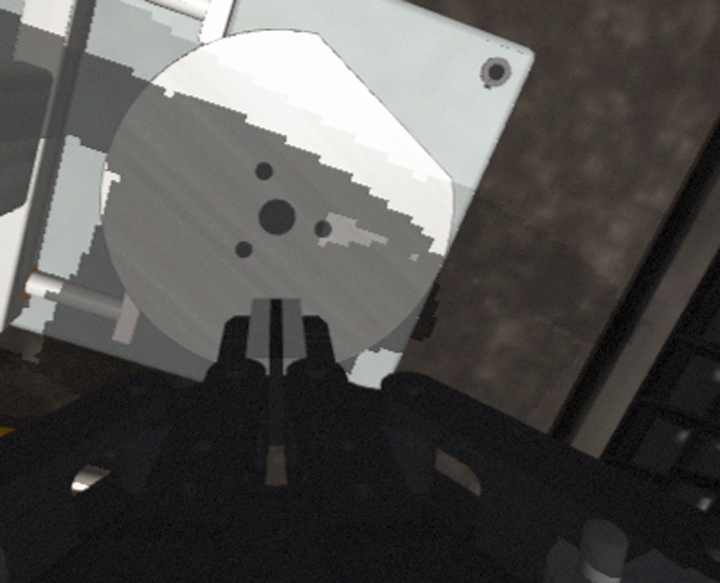

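The flat edge is clear, from (318,34) to (452,180) in the crop, and the hub is at (277,217).

```bash
cat >> m.py <<'E'
def flat(n,x0,y0,f,hub,a,b):
    P=pts(n,x0,y0,f,[(*hub,26),(*a,26),(*b,26)]); ax=P[0]; t=P[2]-P[1]
    m=np.array([-t[1],t[0]])/np.linalg.norm(t[:2]); d=(P[1]-ax)[:2]@m; m*=np.sign(d)
    print("hub",ax.round(1),"dist",abs(d).round(1),"len",np.linalg.norm(t).round(1),"ang",np.degrees(np.arctan2(m[1],m[0])).round(2))
E
python3 -c "
from m import *
flat('w2',100,60,1.8,(277,217),(318,34),(452,180))"
```

```text
hub [574.6 -98.1  26. ] dist 40.1 len 51.6 ang 63.03
```

The disc followed 15° of the 16° commanded, so it barely skids. I'll carry on.

>>> {"name": "carry_out", "arguments": {"rows": "0 0.006 0.11 0.008 -0.75;0 0.006 0.11 0 -0.75;0 0.006 0.11 0 -0.75;0 0.006 0.11 0 -0.75;0 0.006 0.11 0 -0.75;0 0.006 0.11 0 -0.75;0 0 0 0 0"}}

```text
clock: 7.75
eef_pos: [601.6, -116.6, 47.9]
tcp_rot: [3.141, 0.002, 2.516]
contact_force: [-0.3, 1.4, 8.8]
opening: 0.0
```

>>> {"name": "carry_out", "arguments": {"rows": "0 0.01 0.115 0 -0.75;0 0.01 0.115 0 -0.75;0 0.008 0.115 0 -0.75;0 0.006 0.115 0 -0.75;0 0.006 0.115 0 -0.75;0 0.006 0.115 0 -0.75;0 0.006 0.115 0 -0.75;0 0.006 0.115 0 -0.75;0 0.006 0.115 0 -0.75;0 0.006 0.115 0 -0.75;0 0.006 0.115 0 -0.75;0 0 0 0 0"}}

```text
clock: 9.25
eef_pos: [603.8, -80.4, 48.0]
tcp_rot: [-3.139, 0.003, -2.616]
contact_force: [2.7, 1.3, 6.4]
opening: -0.003
```

```bash
python3 look.py w3; python3 -c "
import cv2
im=cv2.imread('pics/w3.png');cv2.imwrite('pics/w3b.png',cv2.resize(im[0:300,100:500],None,fx=1.8,fy=1.8,interpolation=cv2.INTER_CUBIC))"
```

```text
9.25 [603.8 -80.4  48. ] [-3.139e+00  3.000e-03 -2.616e+00] [2.69 1.33 6.4 ] -0.003087294395871407
```

View pics/w3b.png

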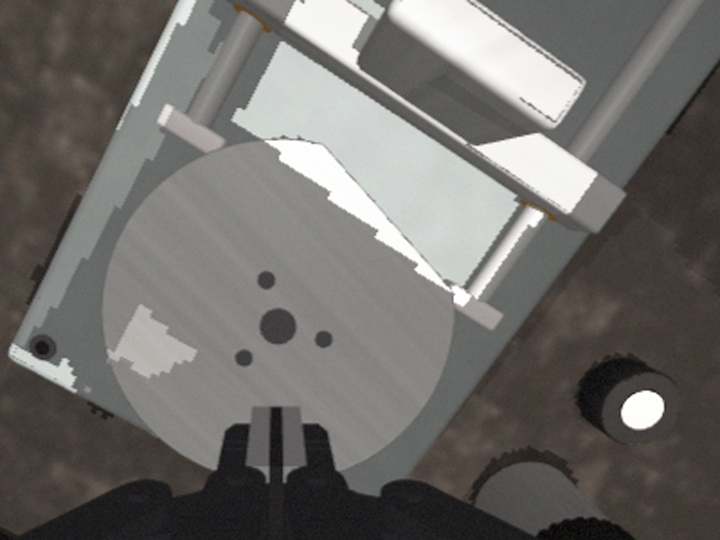

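The flat runs from (322,145) to (453,290) and the hub is at (278,326). The bar is above, still about 14° off parallel.

```bash
python3 -c "
from m import *
flat('w3',100,0,1.8,(278,326),(322,145),(453,290))"
```

```text
hub [574.3 -98.1  26. ] dist 40.1 len 50.9 ang 164.63
```

>>> {"name": "carry_out", "arguments": {"rows": "0 0.005 0.098 0.006 -0.61;0 0.005 0.098 0 -0.61;0 0.005 0.098 0 -0.61;0 0 0 0 0;0 0 0 0 0"}}

```text
clock: 9.93
eef_pos: [598.5, -73.6, 48.0]
tcp_rot: [-3.139, 0.002, -2.362]
contact_force: [1.7, 0.8, 8.9]
opening: -0.0
```

```bash
python3 look.py w4; python3 -c "
import cv2
im=cv2.imread('pics/w4.png');cv2.imwrite('pics/w4b.png',cv2.resize(im[20:220,150:400],None,fx=3,fy=3,interpolation=cv2.INTER_CUBIC))"
```

```text
9.925 [598.5 -73.6  48. ] [-3.139e+00  2.000e-03 -2.362e+00] [1.73 0.83 8.86] -0.00047695529871321583
```

View pics/w4b.png

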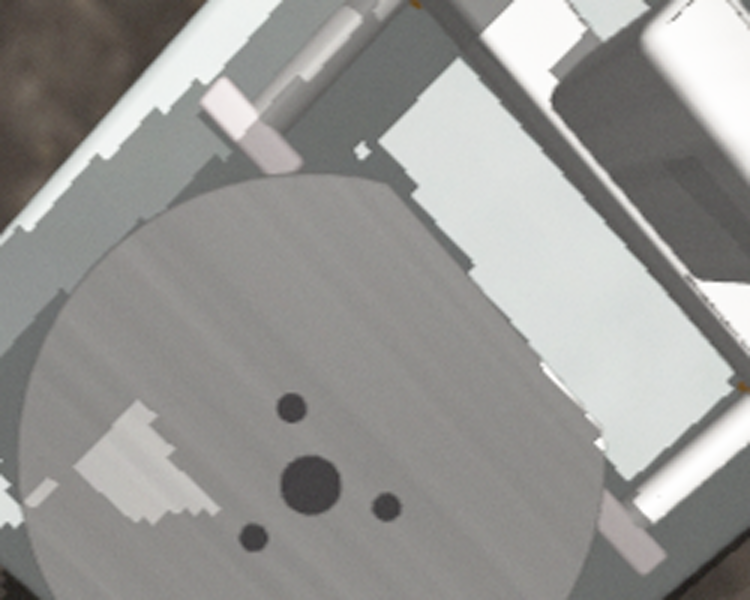

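The flat runs from (392,186) to (604,453). The bar's front top edge runs from (483,38) to (745,352), so the two look close to parallel.

```bash
python3 -c "
from m import *
flat('w4',150,20,3,(311,485),(392,186),(604,453))
P=pts('w4',150,20,3,[(483,38,31),(745,350,31),(0,238,12),(280,-60,12)])
b=P[1]-P[0];print(P,np.degrees(np.arctan2(b[1],b[0])))"
```

```text
hub [574.4 -98.1  26. ] dist 39.1 len 53.6 ang 175.61
[array([ 511.70004983, -126.81813737,   31.        ]), array([512.64561373, -67.36963155,  31.        ]), array([ 583.22210338, -162.07227903,   12.        ]), array([ 519.23427509, -159.42769443,   12.        ])] 89.08875333060497
```

```bash
python3 -c "
import cv2
im=cv2.imread('pics/w4.png');cv2.imwrite('pics/w4c.png',cv2.resize(im[75:180,270:375],None,fx=5.7,fy=5.7,interpolation=cv2.INTER_CUBIC))"
```

```text
(no output)
```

View pics/w4c.png

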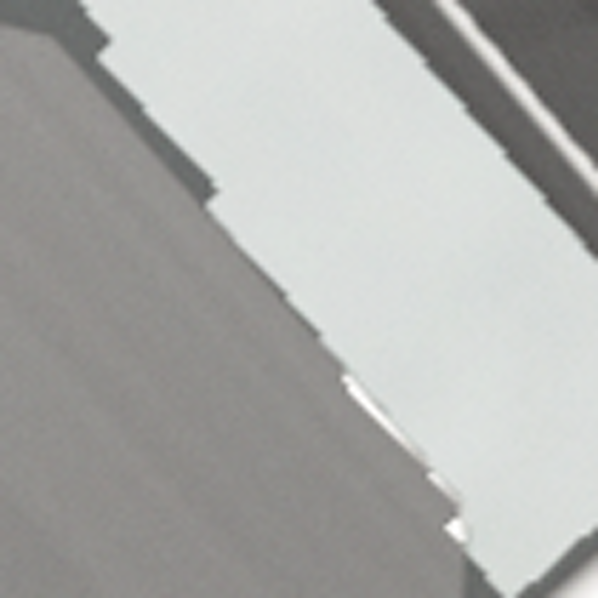

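```bash
python3 -c "
from m import *
h=((311/3+150-270)*5.7,(485/3+20-75)*5.7)
for a,b in [((55,35),(345,372)),((55,35),(460,508)),((60,40),(208,206)),((208,206),(430,468))]: flat('w4',270,75,5.7,h,a,b)"
```

```text
hub [574.4 -98.1  26. ] dist 40.0 len 35.8 ang 177.83
hub [574.4 -98.1  26. ] dist 40.0 len 51.3 ang 177.69
hub [574.4 -98.1  26. ] dist 40.5 len 17.5 ang 178.82
hub [574.4 -98.1  26. ] dist 40.3 len 28.8 ang 177.44
```

The flat normal is about 178° against a target of 179.1°, close enough for the bar to square the rest. I'll lift off and go behind the push plate.

>>> {"name": "carry_out", "arguments": {"rows": "0 0 0 -0.3 0;0 0 0 -0.9 0;0 0 0 -0.8 0;0 0.85 0.57 0 0;0 0.85 0.57 0 0;0 0.85 0.57 0 0;0 0.85 0.57 0 0.7;0 0 0 0 1;0 0 0 0 1;0 0 0 0 1;0 0 0 0 1;0 0 0 0 1"}}

```text
clock: 11.48
eef_pos: [475.7, -96.5, 106.9]
tcp_rot: [3.142, -0.0, 3.121]
contact_force: [0.6, -0.3, 0.3]
opening: -0.0
```

>>> {"name": "carry_out", "arguments": {"rows": "0 0 0 0 0;0 0 0 0 0"}}

```text
clock: 11.72
eef_pos: [475.8, -96.5, 106.8]
tcp_rot: [3.142, -0.0, 3.129]
contact_force: [0.6, -0.7, -0.6]
opening: 0.0
```

```bash
python3 look.py w5; python3 -c "
from rig import r
import cv2
im=r.grab_frame('top');cv2.imwrite('pics/t5b.png',cv2.resize(im[155:245,225:345],None,fx=6,fy=6,interpolation=cv2.INTER_CUBIC))"
```

```text
11.725 [475.8 -96.5 106.8] [ 3.142 -0.     3.129] [ 0.6  -0.65 -0.57] 0.00043324374195909614
```

View pics/w5.png

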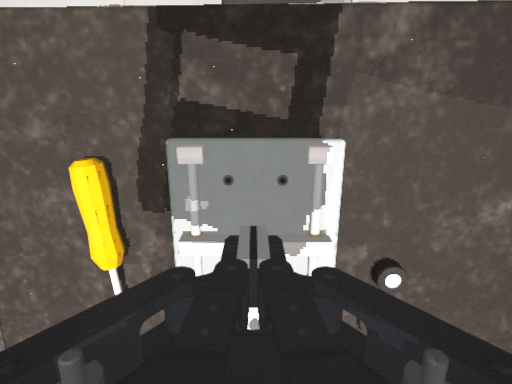

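View pics/t5b.png

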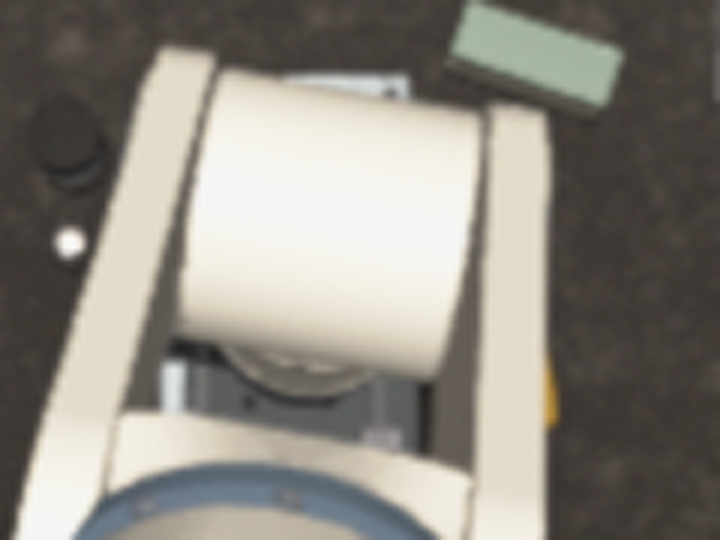

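The arm hides the jig from above. The wrist view shows the fingertips behind the plate and centred on the jig. I'll descend.

>>> {"name": "carry_out", "arguments": {"rows": "0 0 0 0.5 0;0 0 0 0.5 0;0 0 0 0.45 0;0 0 0 0 0;0 -0.15 0 0 0;0 -0.15 0 0 0;0 -0.1 0 0 0;0 0 0 0 0;0 0 0 0 0"}}

```text
clock: 12.95
eef_pos: [487.9, -96.8, 63.3]
tcp_rot: [-3.142, 0.0, 3.126]
contact_force: [0.9, 0.3, 0.3]
opening: -0.002
```

>>> {"name": "carry_out", "arguments": {"rows": "0 -0.07 0 0 0;0 -0.07 0 0 0;0 -0.07 0 0 0;0 0 0 0 0;0 0 0 0 0"}}

```text
clock: 13.58
eef_pos: [494.3, -96.9, 63.2]
tcp_rot: [3.142, 0.0, 3.126]
contact_force: [-0.2, 0.5, -0.6]
opening: -0.006
```

>>> {"name": "carry_out", "arguments": {"rows": "0 -0.05 0 0 0;0 -0.05 0 0 0;0 -0.05 0 0 0;0 -0.05 0 0 0"}}

```text
clock: 14.08
eef_pos: [500.2, -96.9, 63.2]
tcp_rot: [3.142, -0.0, 3.126]
contact_force: [-2.1, 0.5, -0.1]
opening: 0.002
```

```bash
python3 look.py w6; python3 -c "
from rig import r
import cv2
im=r.grab_frame('side');cv2.imwrite('pics/s6.png',cv2.resize(im[165:245,210:310],None,fx=7,fy=7,interpolation=cv2.INTER_CUBIC))"
```

```text
14.075 [500.2 -96.9  63.2] [ 3.142 -0.     3.126] [-2.13  0.45 -0.12] 0.0016354299774321117
```

View pics/s6.png

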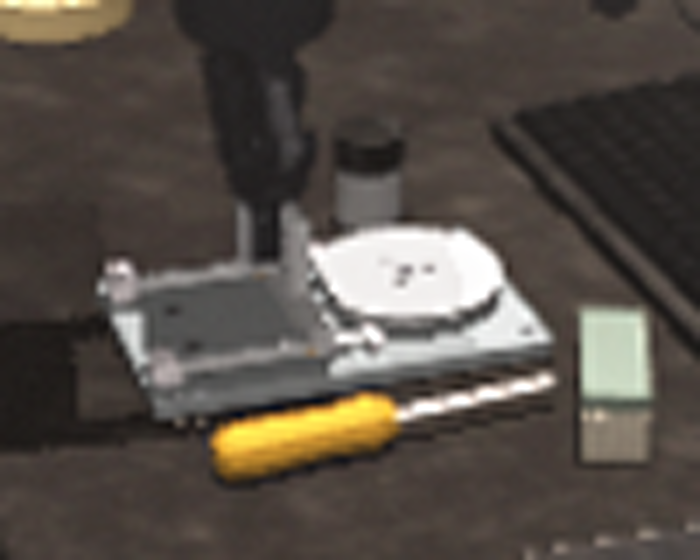

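View pics/w6.png

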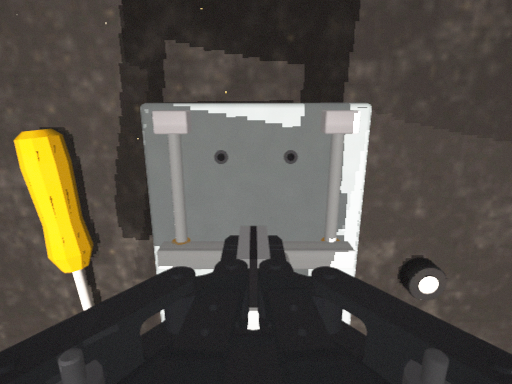

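The finger is against the plate (−2.1 N, sliding friction). I'll measure the bar's rear edge, which is at row 242.

```bash
python3 -c "
from m import *
print(pts('w6',0,0,1,[(200,242,31),(310,241,31),(200,268,31),(160,242,31),(355,240,31)]))"
```

```text
[array([ 503.55640449, -127.98687325,   31.        ]), array([503.87409512, -67.04942001,  31.        ]), array([ 519.67857777, -129.00047804,   31.        ]), array([ 503.22093561, -150.16234665,   31.        ]), array([503.64729206, -42.19161308,  31.        ])]
```

>>> {"name": "carry_out", "arguments": {"rows": "0 -0.05 0 0 0;0 -0.05 0 0 0;0 -0.05 0 0 0;0 -0.05 0 0 0;0 -0.05 0 0 0;0 -0.05 0 0 0;0 -0.05 0 0 0;0 0 0 0 0"}}

```text
clock: 15.18
eef_pos: [511.1, -97.1, 63.3]
tcp_rot: [-3.142, 0.001, 3.126]
contact_force: [-1.0, -0.5, -0.6]
opening: -0.001
```

```bash
python3 look.py w7; python3 -c "
import cv2
im=cv2.imread('pics/w7.png');cv2.imwrite('pics/w7b.png',cv2.resize(im[180:384,100:400],None,fx=2.6,fy=2.6,interpolation=cv2.INTER_CUBIC))"
```

```text
15.175 [511.1 -97.1  63.3] [-3.142e+00  1.000e-03  3.126e+00] [-1.01 -0.52 -0.61] -0.0007248771837054926
```

View pics/w7b.png

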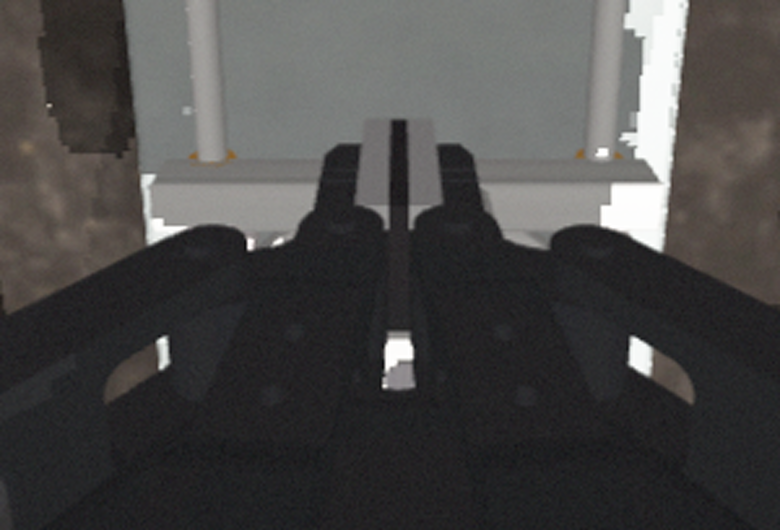

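The bar's top face now lies between crop rows about 182 (rear edge) and 230 (front edge).

```bash
python3 -c "
from m import *
print(pts('w7',100,180,2.6,[(270,182,31),(530,182,31),(250,232,31),(550,229,31)]))"
```

```text
[array([ 519.16857894, -126.55348549,   31.        ]), array([520.00839784, -70.67982372,  31.        ]), array([ 531.14282414, -131.6560055 ,   31.        ]), array([531.38994569, -65.96746667,  31.        ])]
```

The face is at about 531.3 and flush is about 534. Now small steps, watching the force.

>>> {"name": "carry_out", "arguments": {"rows": "0 -0.01 0 0 0;0 -0.01 0 0 0;0 -0.01 0 0 0;0 -0.01 0 0 0;0 -0.01 0 0 0"}}

```text
clock: 15.85
eef_pos: [512.3, -97.2, 63.3]
tcp_rot: [-3.142, 0.0, 3.126]
contact_force: [-2.5, -0.6, 1.3]
opening: -0.003
```

>>> {"name": "carry_out", "arguments": {"rows": "0 -0.01 0 0 0;0 -0.01 0 0 0;0 0 0 0 0"}}

```text
clock: 16.23
eef_pos: [512.8, -97.2, 63.3]
tcp_rot: [-3.142, -0.0, 3.126]
contact_force: [-2.4, -0.8, 1.6]
opening: -0.001
```

>>> {"name": "carry_out", "arguments": {"rows": "0 -0.01 0 0 0;0 -0.01 0 0 0;0 0 0 0 0"}}

```text
clock: 16.6
eef_pos: [513.1, -97.2, 63.2]
tcp_rot: [3.142, -0.001, 3.126]
contact_force: [-5.0, -0.5, 3.3]
opening: 0.005
```

>>> {"name": "carry_out", "arguments": {"rows": "0 -0.01 0 0 0;0 0 0 0 0"}}

```text
clock: 16.85
eef_pos: [513.3, -97.1, 63.2]
tcp_rot: [3.142, -0.001, 3.126]
contact_force: [-5.4, -0.7, 4.2]
opening: -0.005
```

>>> {"name": "carry_out", "arguments": {"rows": "0 -0.01 0 0 0;0 0 0 0 0"}}

```text
clock: 17.1
eef_pos: [513.4, -97.1, 63.2]
tcp_rot: [3.141, -0.001, 3.126]
contact_force: [-6.7, -0.4, 4.7]
opening: 0.002
```

>>> {"name": "carry_out", "arguments": {"rows": "0 -0.007 0 0 0;0 0 0 0 0"}}

```text
clock: 17.35
eef_pos: [513.5, -97.1, 63.2]
tcp_rot: [3.141, -0.002, 3.126]
contact_force: [-6.3, -1.1, 5.5]
opening: -0.002
```

>>> {"name": "carry_out", "arguments": {"rows": "0 -0.007 0 0 0;0 0 0 0 0"}}

```text
clock: 17.6
eef_pos: [513.5, -97.1, 63.1]
tcp_rot: [3.141, -0.002, 3.126]
contact_force: [-6.5, -1.0, 5.9]
opening: 0.001
```

>>> {"name": "carry_out", "arguments": {"rows": "0 -0.01 0 0 0;0 0 0 0 0"}}

```text
clock: 17.85
eef_pos: [513.6, -97.1, 63.1]
tcp_rot: [3.141, -0.002, 3.126]
contact_force: [-7.6, -0.7, 5.2]
opening: 0.002
```

>>> {"name": "carry_out", "arguments": {"rows": "0 -0.01 0 0 0;0 0 0 0 0"}}

```text
clock: 18.1
eef_pos: [513.6, -97.1, 63.1]
tcp_rot: [3.141, -0.003, 3.126]
contact_force: [-8.2, -1.0, 7.0]
opening: -0.002
```

>>> {"name": "carry_out", "arguments": {"rows": "0 -0.01 0 0 0;0 0 0 0 0"}}

```text
clock: 18.35
eef_pos: [513.7, -97.1, 63.0]
tcp_rot: [3.141, -0.003, 3.126]
contact_force: [-9.3, -0.9, 6.6]
opening: 0.001
```

>>> {"name": "carry_out", "arguments": {"rows": "0 -0.007 0 0 0;0 0 0 0 0"}}

```text
clock: 18.6
eef_pos: [513.7, -97.1, 63.0]
tcp_rot: [3.141, -0.004, 3.126]
contact_force: [-9.8, -1.0, 7.9]
opening: -0.001
```

The force now rises stiffly with no further travel, which suggests the flat is seated. I'll back off, lift and inspect.

>>> {"name": "carry_out", "arguments": {"rows": "0 0.3 0 0 0;0 0.6 0 0 0;0 0 0 -0.6 0;0 0 0 -1 0;0 0 0 -1 0;0 -0.9 0 -0.4 0;0 -0.9 0 0 0;0 -0.9 0 0 0;0 -0.5 0 0 0;0 0 0 0 0;0 0 0 0 0"}}

```text
clock: 19.98
eef_pos: [583.6, -98.2, 152.9]
tcp_rot: [3.141, -0.001, 3.126]
contact_force: [-0.2, -0.3, -0.7]
opening: 0.001
```

```bash
python3 look.py w8; python3 -c "
import cv2
im=cv2.imread('pics/w8.png');cv2.imwrite('pics/w8b.png',cv2.resize(im[80:260,150:370],None,fx=3.3,fy=3.3,interpolation=cv2.INTER_CUBIC))"
```

```text
19.975 [583.6 -98.2 152.9] [ 3.141e+00 -1.000e-03  3.126e+00] [-0.15 -0.3  -0.74] 0.0013966511221284908
```

View pics/w8b.png

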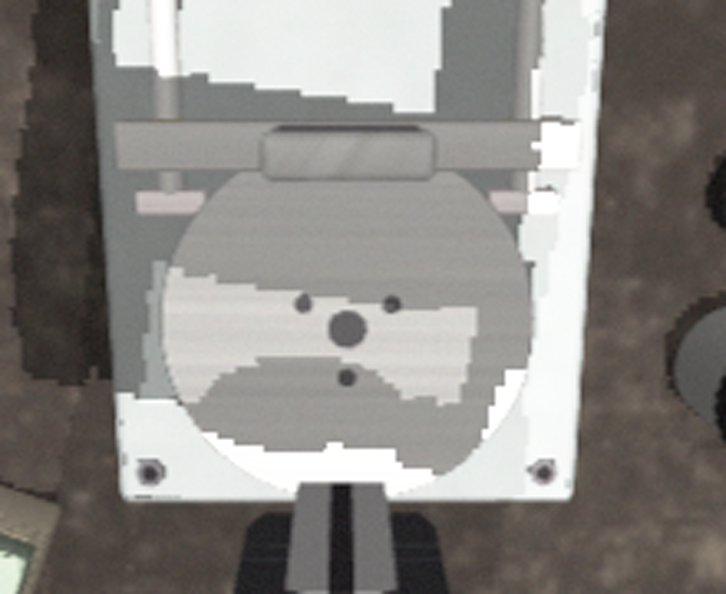

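The bar's top (31 mm) hides the joint from this side, so I'll look from the disc side.

>>> {"name": "carry_out", "arguments": {"rows": "0 -0.9 0 -0.1 0;0 -0.9 0 0 0;0 0 0 0 0;0 0 0 0 0"}}

```text
clock: 20.52
eef_pos: [637.2, -99.1, 155.9]
tcp_rot: [3.141, -0.002, 3.126]
contact_force: [-0.8, 0.5, 0.4]
opening: -0.001
```

```bash
python3 look.py w9; python3 -c "
import cv2
im=cv2.imread('pics/w9.png');cv2.imwrite('pics/w9b.png',cv2.resize(im[0:130,170:340],None,fx=4.5,fy=4.5,interpolation=cv2.INTER_CUBIC))"
```

```text
20.525 [637.2 -99.1 155.9] [ 3.141e+00 -2.000e-03  3.126e+00] [-0.82  0.54  0.39] -0.0014450349642456603
```

View pics/w9b.png

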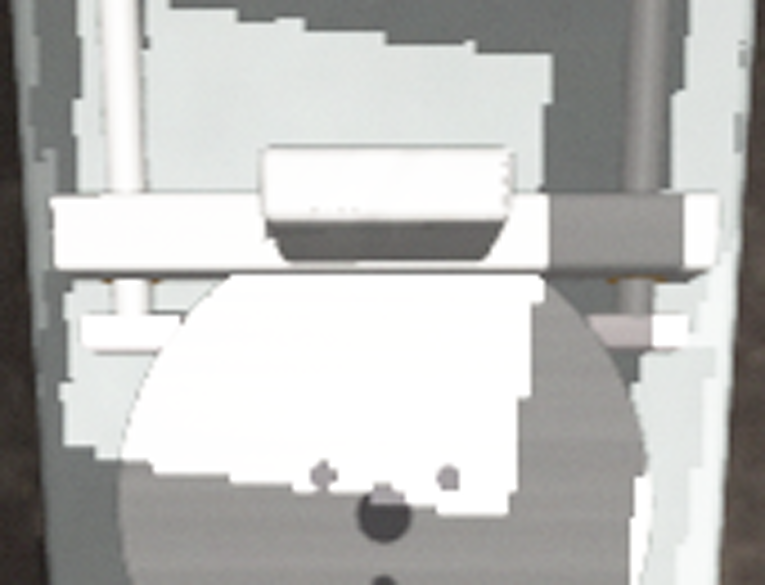

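The flat meets the bar along row ~272, with its ends at about (230,275) and (545,275). I'll enlarge the seam.

```bash
python3 -c "
import cv2
im=cv2.imread('pics/w9.png');print(im[54:66,[225,235,245,255,265,275,285],1].T)
cv2.imwrite('pics/w9c.png',cv2.resize(im[50:72,210:305],None,fx=8,fy=16,interpolation=cv2.INTER_NEAREST))
from m import *
print(pts('w9',170,0,4.5,[(385,514,26),(60,270,31),(700,274,31),(230,276,26),(545,276,26)]))
"
```

```text
[[254 254 254 254 251 217 130 253 254 255 255 254]
 [100 101  99  97 178 194 131 253 255 255 255 254]
 [103 101 102 102 184 198 129 254 255 255 255 255]
 [ 99 103  99 100 224 203 124 254 255 255 255 255]
 [101 100 103  99 222 200 124 254 255 255 255 255]
 [103 101 100 102 222 200 123 254 255 255 255 255]
 [254 254 254 254 251 210 124 254 255 255 255 255]]
[array([574.33915835, -98.03863362,  26.        ]), array([ 533.57797113, -152.18160467,   31.        ]), array([535.88047574, -44.54363497,  31.        ]), array([ 534.27738338, -124.12430146,   26.        ]), array([535.12108826, -70.02302073,  26.        ])]
```

View pics/w9c.png

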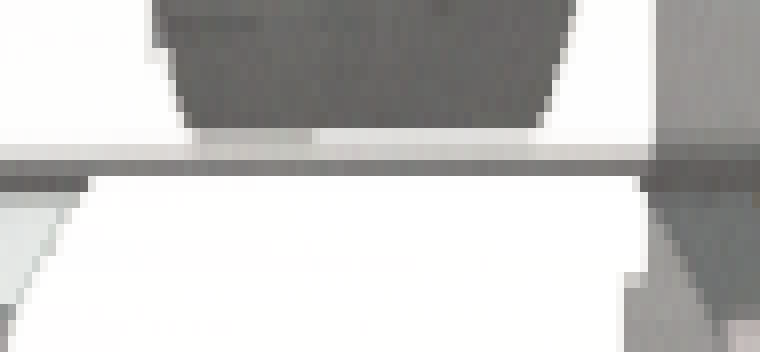

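The seam is an even band of about one pixel along the whole flat. The gap is under about 0.5 mm and the tilt is far below 0.03 rad. The arm is clear of everything, so I'll hand in.

```bash
python3 -c "
from rig import r
print(r.sense()['contact_force']); print(r.sign_off())"
```

```text
[-0.35336312 -0.69312034  0.26235341]
the job is handed in; nothing more can be done
None
```

I turned the disc about 131° with the shut fingertips until its flat faced the bar, then pushed the bar up by its push plate until the flat lay along it. I handed the job in at about 20.5 s, with the arm clear of everything.

- **Forces:** readings while pressing on the disc reached about 9 N. Pushing the bar peaked at 9.8 N at the wrist along the travel, which leaves about 8 N on the disc after bar friction. These were read at the end of each move, so a brief higher value in between would not show.
- **Flush check:** the last close picture shows an even seam along the whole flat. I judge the gap to be under about 0.5 mm, with no visible tilt. The flat's ends sit within about 1 mm of symmetric about the hub.
- **Disagreements:** triangulating the bar's top edge gave about 1° of yaw (533.6 to 535.9 mm in x). The flat's edge gave 534.3 to 535.1 mm, also about 1°. This matches the jig's own yaw of about −1°, so they agree. Before the push I measured the flat at 177.4° to 178.8° against a target of 179.1°, and the bar took up that difference.
- **Not checked:** I did not re-measure the bystanders afterwards. The arm showed no unexpected contact, and those still in view looked undisturbed.

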